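# Load the ring carrier into the metal tester and hold its dead-man paddle half down

### The job

Put the blue ring carrier into the pocket on top of the metal tester, press it fully home so that it sits flush, and let go of it. Only then push the yellow spring paddle of the dead-man switch down with the fingertips to about half its travel (about 12 mm, in the green band), never to its bottom stop, and keep it there: the program finishes while still holding the paddle down. Leave the mallet, the jar and the dish alone.

Things in the scene. Friction and masses are not known exactly. Their poses are not given: they have to be found in the camera images.
- carrier: Loose ring carrier, 0.11 to 0.23 kg: blue block 60 (x) x 44 (y) x 16 mm, lowest 4 mm stepped in by 2 mm all round; two gold rings stand on top. A black grip ridge 30 (x) x 14 (y) mm rises 34 mm from the middle of its top: grip across the 14 mm (y), fingertips above the block. Origin: centre of underside; z up. Starts upright on the bench. Fits the pocket either way round (half a turn).
- carrier_ridge (a point): Centre of the top of the carrier's grip ridge, 50 mm above the carrier's underside; axes as the carrier's.
- tester: Metal tester, a fixed low box 170 (x) x 150 (y) x 60 (z) mm, grey below and white above, with a green display on its top on the +x side. Origin: centre of its underside on the bench, z up. The pocket is in the middle of its top.
- pocket (a point): Floor centre of the tester's pocket, 44 mm over the bench, axes as the tester's. Pocket 64 (x) x 48 (y) mm, 16 deep, 3 mm chamfer at the mouth: 2 mm play all round the carrier. A brass spring nub in its +x wall holds it some 8 mm up: press down with 5 to 12 N. Home, its underside is on the floor, its blue top level with the white top, and it stays there by itself.
- switch: Fixed dead-man switch: dark base plate 170 (x) x 90 (y) x 12 mm, grey hinge block 72 mm high at its +x end, yellow paddle pointing to -x. Upright scale plate 30 (x) x 5 (y) mm, 70 mm high, 36 mm to +y of the paddle's middle: white, green band, red from top down; read the pad's top against it. Origin: centre of underside on the bench, z up.
- paddle_pad (a point): Centre of the top face of the yellow paddle's pad (52 x 50 x 14 mm, black rubber face), 66 mm above the bench when released, 80 mm to -x of the hinge. Axes as the switch's when released, tilting with the paddle. Push straight down here, for instance with the shut fingers.
- paddle (a joint): Hinge angle of the sprung paddle (rad): 0 released (up), grows as the pad is pushed down, 0.32 at the bottom stop (pad 25 mm down). Springs back when let go. Green band 0.085 to 0.265 (pad 7 to 21 mm down), half travel 0.16 (12.7 mm). Push at the pad: about 3 N to start, 6.5 N at half travel, 10 N at the stop.
- mallet: Loose mallet lying on the bench, 240 mm long, wooden handle and white head. Bystander: leave it alone. Origin at its underside.
- jar: Loose jar with a black lid, 52 mm in diameter and 70 mm high. Bystander: leave it alone. Origin: centre of the underside.
- dish: Loose white dish, 76 mm in diameter and 30 mm high. Bystander: leave it alone. Origin: centre of the underside.
Not all that is in view belongs to the job. Of the things that look like the switch, the largest one is meant.

How it is judged:
On the way, in this order (a step that is already met when the one before it is completed fails the run):
1. the carrier is fully home in the pocket and let go (z of carrier in the frame of pocket below 0.0025 m and horizontal distance between carrier and pocket below 0.005 m and angle between the x axis of carrier and the x axis of tester, either way round below 0.15 rad and angle between carrier's own z axis and vertical below 0.07 rad and contact force between the fingers and carrier below 0.3 N), for 0.2 s.
2. the fingers hold the paddle in the green band (value of joint paddle between 0.085 and 0.265 rad and contact force between the fingers and switch above 1 N), for 0.5 s.
At the end, for the whole second after the job is handed in: Carrier within 2.5 mm of the pocket floor and 5 mm of its centre, in line within 0.15 rad (either way round), level, untouched, at rest; fingers push the paddle with over 1 N, held at 0.085 to 0.265 rad; mallet, jar and dish within 30 mm of their starts (all of step 1 and all of step 2 and linear speed of carrier below 0.02 m/s and not (distance of mallet from where it was at the start of the episode above 0.03 m) and not (distance of jar from where it was at the start of the episode above 0.03 m) and not (distance of dish from where it was at the start of the episode above 0.03 m)); the arm keeps its last pose, push and grip.
It fails at once if the paddle is pushed nearly to its bottom stop (beyond 0.295 rad) (value of joint paddle above 0.295 rad).
It fails at once if the paddle is pressed (beyond 0.07 rad) while the carrier is not home in the pocket (value of joint paddle above 0.07 rad and not (z of carrier in the frame of pocket below 0.0025 m and horizontal distance between carrier and pocket below 0.005 m and angle between the x axis of carrier and the x axis of tester, either way round below 0.15 rad and angle between carrier's own z axis and vertical below 0.07 rad)).
It fails at once if the mallet is moved by more than 30 mm (distance of mallet from where it was at the start of the episode above 0.03 m).
It fails at once if the jar is moved by more than 30 mm (distance of jar from where it was at the start of the episode above 0.03 m).
It fails at once if the dish is moved by more than 30 mm (distance of dish from where it was at the start of the episode above 0.03 m).
It also fails if it takes over 54 s, if anything falls off the work surface, if the arm or the gripper's body presses on something with over 40 N, if the wrist force passes 120 N, or if a joint passes its speed limit or range.

### The arm

A 7-joint arm with a two-finger parallel gripper is mounted at the origin on the work surface. World frame = base frame: x ahead of the robot, y to its left, z up, the work surface at z = 0. Lengths are in m, angles in rad, forces in N, time in s.
With the tool pointing down it reaches from about 0.4 to 0.85 m from the base axis. Payload 10.4 kg.
Tool frame: the origin (TCP) lies between the finger pads; the fingertips stand 14 mm ahead of it and the grasp point (between the pads) lies 5 mm behind it; z points along the fingers, y is the line along which they close (so a half turn about z gives the same grasp; the last joint's range is limited). The gripper opens to 85 mm and grips with 20 to 120 N. Pads are 22 mm wide; open, the fingers measure 114 mm over their backs; the gripper's body (76 mm by 85 mm) begins 54 mm behind the grasp point. The pads swing forward as they close: fully open they stand 13 mm farther back than shut.
Start: joints at [-1.156, 0.332, -0.065, 1.46, 0.022, 1.35, -0.088], TCP at [0.265, 0.566, 0.245] pointing down, gripper open.
Joint ranges: [-2.6, 2.6], [-0.5, 2.12], [-1.47, 1.34], [0.16, 2.42], [-1.27, 4.41], [0.06, 2.06], [-2.6, 2.6]. Speed limits (rad/s): [2.22, 2.22, 2.79, 2.79, 3.14, 3.14, 3.14].

### API

Orientations are given as a 3x3 rotation matrix whose columns are the frame's x, y, z axes.
In Python, from workcell import monitor, viewer, bot gives the robot as it stands. The module is installed in compiled form; this text tells all that it offers.
- The arm moves only by the tool step_arm, never from a script. Its argument "rows" is a list of rows, each an object with "jaw": the finger opening in mm, from 0 to 85.4; "dp": the shift along the tool's x, y, z in units of 25 mm (1.0 is 25 mm), a list of three; "angular": the turn, a rotation vector about the tool's x, y, z in units of 10 degrees (1.0 is 10 degrees), a list of three. A call has 1 to 20 rows; each row shifts and turns the commanded pose from where the row before left it, along the tool's axes as they then stand; what a row does not reach is not made up. A row lasts 1/8 s, in which the tool goes at most 62.5 mm and 10.7 degrees, less where a joint would pass 70% of its speed; a pose out of reach is approached as far as the arm can. A call is refused whole if a number of a shift passes 1 or a number of a turn 1, either way. A call with a gripper value outside its range is refused whole. The fingers move at their own pace and stop on an object; "force" is the grip in N (left out, the last holds). Time passes only in rows, so rows that do not move let the fingers close. It gives the time, the measured TCP pose, the force, the opening and the grip force at its end, in the units of the state.
- monitor.observe(): the state, without advancing time (a new reading comes with each control period).
- viewer.capture(name): name is "scene" or "top" or "wrist"; returns a dict with "image" (384x512x3 uint8, red, green, blue), "vertical_fov" (degrees; the focal length in pixels is half the picture's height over the tangent of half this angle, whatever the lens; pixels are square), "cx", "cy" (the principal point, pixels), "T" (4x4, takes a point from camera to world coordinates). Camera axes: x right, y down, z forward; pixel columns grow to the right and rows downward; lengths in m; the calibration is good to about 2 mm. A picture is of the moment at which its call begins. There is no depth.
- bot.job_done(): hands the job in; it is judged then, once.
Trained networks look in a picture, given as the dict that the camera call returned (one of the last four; its "shot" number tells which), for a name from the list of things; names that differ only in an ending like _2 or _b are one class to them, and where a whole thing is asked for, a point or a joint stands for the part that bears it (a point fixed in the world has none). Each returns a list of dicts, best first, with "confidence" (0 to 1); they miss things now and then, are a little off and sometimes report something else, mostly with a low value. They report only what shows in the picture. A call takes as long as a camera call. They do not tell look-alikes from the thing itself.
- viewer.cut_out(picture, thing): "mask" (384x512 bool, what is visible of it) and "extent" ([left, top, width, height] in pixels, round what is visible of it).
The state is a dict: "clock": time; "joint_positions": joint angles; "qvel": joint speeds; "joint_efforts": joint torques, N m; "tcp_pos": TCP position; "tool_rot": TCP orientation; "ft_force": force on the tool from outside, world axes, zero at the start; "moment": the same for the moment, N m; "gripper_width": opening from 0.0 (shut) to 1.0 (fully open); "grasp_force": force on a finger pad.
Only numpy, scipy, OpenCV 4.12 (cv2) and the standard library are available. Lean on these libraries where they do the work, as an engineer would, in place of code of your own. Each camera call takes 0.05 s, during which the arm holds its last target. There are 200 camera calls.

## Working session

There is one attempt and no reset: what is moved stays moved. The work goes in short steps, Python scripts to look and compute and a tool call to move; the robot and the scene stay as the last step left them, time stands still between calls to the robot, and variables do not carry over. Pictures are saved under pics/ and viewed, at most 12 in all, crops included, and the job is handed in when it is done.

Besides the shell and the picture viewer there is one more tool, called as name(argument=value, ...) on one line, values as JSON. step_arm: Moves the arm, as the interface text tells. Its arguments: {"type":"object","properties":{"rows":{"type":"array","items":{"type":"object","properties":{"jaw":{"type":"number"},"dp":{"type":"array","items":{"type":"number"}},"angular":{"type":"array","items":{"type":"number"}}}}},"force":{"type":"number"}},"required":["rows"]}

```bash
mkdir -p pics; cat > h.py <<'E'
import numpy as np, cv2
from workcell import monitor, viewer, bot
def cam(p):
    f=p["image"].shape[0]/2/np.tan(np.radians(p["vertical_fov"])/2); return f,p["cx"],p["cy"],np.array(p["T"])
def atz(p,uv,z):
    f,cx,cy,T=cam(p); d=T[:3,:3]@np.array([(uv[0]-cx)/f,(uv[1]-cy)/f,1]); o=T[:3,3]
    return o+d*(z-o[2])/d[2]
def proj(p,X):
    f,cx,cy,T=cam(p); c=T[:3,:3].T@(np.array(X)-T[:3,3]); return np.array([cx+f*c[0]/c[2],cy+f*c[1]/c[2]])
def tri(obs):
    A=np.zeros((3,3));b=np.zeros(3)
    for p,uv in obs:
        f,cx,cy,T=cam(p); d=T[:3,:3]@np.array([(uv[0]-cx)/f,(uv[1]-cy)/f,1]); d/=np.linalg.norm(d)
        M=np.eye(3)-np.outer(d,d);A+=M;b+=M@T[:3,3]
    return np.linalg.solve(A,b)
def save(n,im): cv2.imwrite("pics/"+n+".png",im[:,:,::-1])
E
python3 - <<'E'
from h import *
np.set_printoptions(precision=3,suppress=True)
a=viewer.capture("top");b=viewer.capture("scene")
save("both",cv2.resize(np.vstack([a["image"],b["image"]]),(450,600)) if 0 else np.hstack([a["image"],b["image"]])[:, :] if 0 else cv2.resize(np.vstack([a["image"],b["image"]]),(400,600)))
save("top",a["image"]);save("scene",b["image"])
print(a["T"],a["vertical_fov"],b["T"],b["vertical_fov"])
for n in ["carrier","tester","switch","paddle_pad","carrier_ridge","mallet","jar","dish"]:
  for p,l in((a,"top"),(b,"scene")):
    for r in viewer.cut_out(p,n)[:3]:
        m=r["mask"];ys,xs=np.nonzero(m); print(n,l,round(r["confidence"],2),r["extent"],xs.mean().round(1),ys.mean().round(1),atz(p,(xs.mean(),ys.mean()),0.03)[:2], cv2.minAreaRect(np.c_[xs,ys].astype(np.float32)))
s=monitor.observe();print(s["tcp_pos"],s["tool_rot"],s["ft_force"])
E
```

```text
[[ 0.029 -0.997  0.068  0.433]
 [-1.    -0.029  0.005  0.049]
 [-0.003 -0.068 -0.998  1.557]
 [ 0.     0.     0.     1.   ]] 48.85302504210257 [[ 0.826  0.395 -0.403  1.043]
 [ 0.564 -0.6    0.567 -0.674]
 [-0.018 -0.696 -0.718  0.993]
 [ 0.     0.     0.     1.   ]] 44.47354918384831
carrier top 0.71 [265.6, 192.0, 18.4, 15.9] 274.7 200.0 [ 0.518 -0.024] ((274.800048828125, 199.90000915527344), (12.074767112731934, 16.994115829467773), 26.56505012512207)
carrier scene 0.88 [229.2, 218.4, 21.1, 24.3] 238.5 230.2 [ 0.527 -0.04 ] ((239.05734252929688, 230.3688507080078), (24.198972702026367, 18.565349578857422), 50.19443130493164)
tester top 0.56 [170.4, 169.3, 50.2, 53.8] 194.7 193.1 [0.535 0.266] ((194.77999877929688, 193.04000854492188), (43.98204040527344, 47.658992767333984), 8.130102157592773)
tester scene 0.82 [263.0, 136.1, 73.1, 62.7] 298.0 167.8 [0.533 0.26 ] ((297.598388671875, 167.31027221679688), (69.86956787109375, 49.51697540283203), 27.407575607299805)
switch top 0.88 [324.0, 180.5, 35.7, 44.1] 340.5 201.9 [ 0.518 -0.261] ((340.38427734375, 201.76776123046875), (47.4136
[... 2918 characters left out ...]
439239502)
dish top 0.65 [117.8, 186.5, 25.5, 22.6] 128.0 196.0 [0.517 0.508] ((128.0, 196.0), (19.798988342285156, 19.798988342285156), 45.0)
dish top 0.59 [272.6, 191.3, 7.8, 16.2] 275.5 199.6 [ 0.52  -0.027] ((275.4000244140625, 199.70001220703125), (12.074766159057617, 16.099689483642578), 26.56505012512207)
dish top 0.36 [172.6, 168.6, 48.9, 50.7] 194.8 193.3 [0.534 0.266] ((194.70135498046875, 193.14093017578125), (43.92796325683594, 48.36105728149414), 8.426968574523926)
dish scene 0.5 [322.7, 119.5, 19.7, 15.5] 331.9 126.3 [0.522 0.499] ((332.0, 126.5), (15.0, 20.0), 90.0)
[0.265 0.566 0.245] [[-0.906  0.424  0.   ]
 [ 0.424  0.906  0.   ]
 [ 0.     0.    -1.   ]] [0.978 0.624 0.05 ]
```

View pics/top.png

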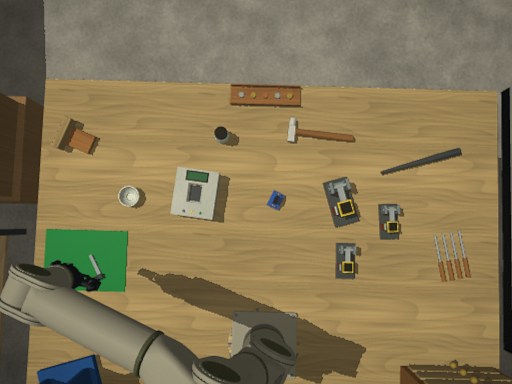

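View pics/scene.png

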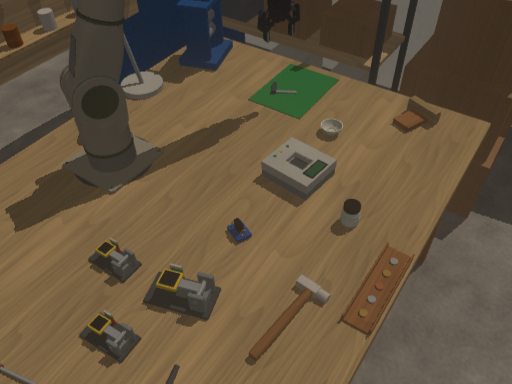

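The top view shows the largest switch at px (340,202), the carrier at (275,200) and the tester at (195,193), with its display toward +x. Two smaller switch look-alikes sit at (345,260) and (388,221). The scene view agrees. I'll look at the tester first since it's on the way.

step_arm(rows=[{"jaw": 85, "dp": [-1, -0.42, 0]}, {"jaw": 85, "dp": [-1, -0.42, 0]}, {"jaw": 85, "dp": [-1, -0.42, 0]}, {"jaw": 85, "dp": [-1, -0.42, 0]}, {"jaw": 85, "dp": [-1, -0.42, 0]}, {"jaw": 85, "dp": [-1, -0.42, 0]}, {"jaw": 85, "dp": [-1, -0.42, 0]}, {"jaw": 85, "dp": [-1, -0.42, 0]}, {"jaw": 85, "dp": [-1, -0.42, 0]}, {"jaw": 85, "dp": [-1, -0.42, 0]}, {"jaw": 85, "dp": [-1, -0.42, 0]}, {"jaw": 85, "dp": [-1, -0.42, 0]}, {"jaw": 85, "dp": [-1, -0.42, 0]}, {"jaw": 85, "dp": [-1, -0.42, 0]}])

```text
invalid input at $.rows[0]: expected keys jaw, dp, angular
```

```bash
python3 - <<'E'
from h import *
np.set_printoptions(precision=4,suppress=True)
p=viewer.capture("wrist");save("w1",p["image"]);np.savez("w1",**p)
s=monitor.observe();print(s["clock"],s["tcp_pos"],s["tool_rot"],p["T"],p["vertical_fov"],p["cx"],p["cy"])
for n in ["tester"]:
    for r in viewer.cut_out(p,n)[:3]:print(n,r["confidence"],r["extent"])
print(proj(p,s["tcp_pos"]))
E
```

```text
0.95 [0.265  0.5661 0.2453] [[-0.9057  0.4239  0.    ]
 [ 0.4239  0.9057  0.    ]
 [-0.      0.     -1.    ]] [[ 0.4233  0.8687  0.2575  0.2003]
 [ 0.906  -0.4061 -0.1192  0.5955]
 [ 0.0011  0.2837 -0.9589  0.3743]
 [ 0.      0.      0.      1.    ]] 68.77705384882475 253.59938884518314 194.38552202608884
tester 0.83 [78.5, 336.4, 103.7, 46.3]
[254.643  255.8389]
```

View pics/w1.png

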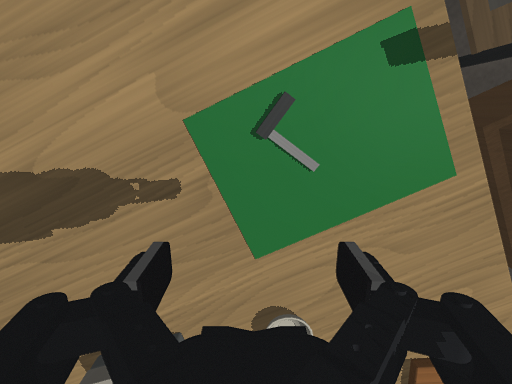

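The wrist camera sits on the tool's +x side. It sees the spot below the TCP at about image centre, with the fingers at the bottom of the frame. The move needs all three keys, so I'll resend it.

step_arm(rows=[{"jaw": 85, "dp": [-1, -0.42, 0], "angular": [0, 0, 0]}, {"jaw": 85, "dp": [-1, -0.42, 0], "angular": [0, 0, 0]}, {"jaw": 85, "dp": [-1, -0.42, 0], "angular": [0, 0, 0]}, {"jaw": 85, "dp": [-1, -0.42, 0], "angular": [0, 0, 0]}, {"jaw": 85, "dp": [-1, -0.42, 0], "angular": [0, 0, 0]}, {"jaw": 85, "dp": [-1, -0.42, 0], "angular": [0, 0, 0]}, {"jaw": 85, "dp": [-1, -0.42, 0], "angular": [0, 0, 0]}, {"jaw": 85, "dp": [-1, -0.42, 0], "angular": [0, 0, 0]}, {"jaw": 85, "dp": [-1, -0.42, 0], "angular": [0, 0, 0]}, {"jaw": 85, "dp": [-1, -0.42, 0], "angular": [0, 0, 0]}, {"jaw": 85, "dp": [-1, -0.42, 0], "angular": [0, 0, 0]}, {"jaw": 85, "dp": [-1, -0.42, 0], "angular": [0, 0, 0]}, {"jaw": 85, "dp": [-1, -0.42, 0], "angular": [0, 0, 0]}, {"jaw": 85, "dp": [-1, -0.42, 0], "angular": [0, 0, 0]}, {"jaw": 85, "dp": [0, 0, 0], "angular": [0, 0, 0]}])

```text
clock: 2.88
tcp_pos: [0.5211, 0.2823, 0.2453]
tool_rot: [[-0.904, 0.427, 0.001], [0.427, 0.904, -0.001], [-0.001, -0.0, -1.0]]
ft_force: [0.5, 1.2, 0.7]
gripper_width: 0.991
grasp_force: 0.0
```

```bash
cat > snap.py <<'E'
import sys
from h import *
np.set_printoptions(precision=4,suppress=True)
nm=sys.argv[1]
p=viewer.capture("wrist");save(nm,p["image"]);s=monitor.observe()
d={k:p[k] for k in("image","vertical_fov","cx","cy","T")}
for n in sys.argv[2:]:
    for r in viewer.cut_out(p,n)[:1]:
        print(n,r["confidence"],r["extent"]); d["m_"+n]=r["mask"]
np.savez(nm,**d)
print(s["clock"],s["tcp_pos"],s["tool_rot"].tolist() if hasattr(s["tool_rot"],"tolist") else s["tool_rot"],s["ft_force"],s["gripper_width"],s["grasp_force"],s["joint_positions"])
E
python3 snap.py w2 tester
```

```text
tester 0.58 [154.0, 102.3, 169.5, 169.0]
2.925 [0.52   0.284  0.2453] [[-0.9049626808029362, 0.42549094531982373, 4.248300360360527e-05], [0.42549094734037074, 0.9049626782468067, 6.8642265533225e-05], [-9.238870270488471e-06, 8.019482208247085e-05, -0.9999999967417169]] [-0.0623  0.7792  0.1788] 0.995073126331063 0.0 [-0.7043  0.2573  0.1536  1.5609 -0.0402  1.3264  0.5853]
```

View pics/w2.png

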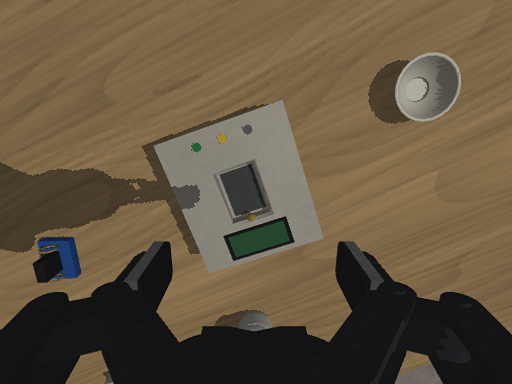

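The view shows the tester's white top with corners at about (154,145), (283,100), (323,240) and (209,272). The pocket is at about (243,190), with the brass nub and display on its world +x side. Next I'll compute the pose from the rectified white top and move to the carrier.

```bash
cat > tester.py <<'E'
from h import *
np.set_printoptions(precision=4,suppress=True)
p=dict(np.load("w2.npz"))
g=cv2.cvtColor(p["image"],cv2.COLOR_RGB2HSV)
m=((g[...,1]<50)&(g[...,2]>110)).astype(np.uint8); m[290:]=0; m[:,335:]=0
n,l,st,c=cv2.connectedComponentsWithStats(m);k=1+st[1:,4].argmax();ys,xs=np.nonzero(l==k)
cs=cv2.findContours((l==k).astype(np.uint8),0,1)[0][0][:,0,:]
for z in(.05,.06,.07):
    W=np.array([atz(p,c,z)[:2] for c in cs]); r=cv2.minAreaRect(W.astype(np.float32)); print("top z",z,r)
# pocket: dark opening rim, rectified picture at z=.06, 0.5 mm/px about centre
c0=np.array(cv2.minAreaRect(np.array([atz(p,c,.06)[:2] for c in cs]).astype(np.float32))[0])
H=np.linalg.inv(np.array([[1,0,0],[0,1,0],[0,0,1.]]))
q=[(c0[0]+a,c0[1]+b) for a,b in((-.1,-.1),(.1,-.1),(.1,.1),(-.1,.1))]
M=cv2.getPerspectiveTransform(np.float32([proj(p,[*x,.06]) for x in q]),np.float32([(0,0),(600,0),(600,600),(0,600)]))
save("rect",cv2.warpPerspective(p["image"],M,(600,600),flags=cv2.INTER_CUBIC))
print(c0,"rect: col=x row=y, 3px/mm, centre 300,300")
E
python3 tester.py
```

```text
top z 0.05 ((0.5372660160064697, 0.25889474153518677), (0.1543593853712082, 0.17524033784866333), 83.59860229492188)
top z 0.06 ((0.5347748398780823, 0.2605365514755249), (0.14959841966629028, 0.16983537375926971), 83.5986328125)
top z 0.07 ((0.5322836637496948, 0.26217836141586304), (0.14483746886253357, 0.16443033516407013), 83.5986328125)
[0.5348 0.2605] rect: col=x row=y, 3px/mm, centre 300,300
```

View pics/rect.png

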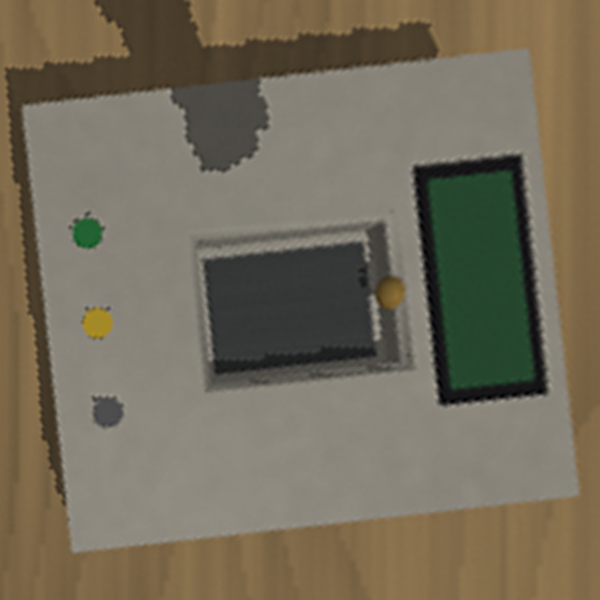

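step_arm(rows=[{"jaw": 85, "dp": [0.26, -1, 0], "angular": [0, 0, 0]}, {"jaw": 85, "dp": [0.48, -1, 0], "angular": [0, 0, 0]}, {"jaw": 85, "dp": [0.48, -1, 0], "angular": [0, 0, 0]}, {"jaw": 85, "dp": [0.48, -1, 0], "angular": [0, 0, 0]}, {"jaw": 85, "dp": [0.48, -1, 0], "angular": [0, 0, 0]}, {"jaw": 85, "dp": [0.48, -1, 0], "angular": [0, 0, 0]}, {"jaw": 85, "dp": [0.48, -1, 0], "angular": [0, 0, 0]}, {"jaw": 85, "dp": [0.48, -1, 0], "angular": [0, 0, 0]}, {"jaw": 85, "dp": [0.48, -1, 0], "angular": [0, 0, 0]}, {"jaw": 85, "dp": [0.48, -1, 0], "angular": [0, 0, 0]}, {"jaw": 85, "dp": [0.48, -1, 0], "angular": [0, 0, 0]}, {"jaw": 85, "dp": [0, 0, 0], "angular": [0, 0, 0]}])

```text
clock: 4.47
tcp_pos: [0.2876, 0.0892, 0.2456]
tool_rot: [[-0.906, 0.423, 0.001], [0.423, 0.906, 0.001], [-0.001, 0.002, -1.0]]
ft_force: [0.7, -0.2, -0.1]
gripper_width: 0.996
grasp_force: 0.0
```

The rectified top measures 149.6 x 169.8 mm at z = 0.06, which confirms the height. The pocket centre is about (0.535, 0.2605) and the yaw -6.4°. My last sideways shift had the wrong x sign, so I'll now go above the carrier.

step_arm(rows=[{"jaw": 85, "dp": [-0.93, -0.04, 0], "angular": [0, 0, 0]}, {"jaw": 85, "dp": [-0.93, -0.04, 0], "angular": [0, 0, 0]}, {"jaw": 85, "dp": [-0.93, -0.04, 0], "angular": [0, 0, 0]}, {"jaw": 85, "dp": [-0.93, -0.04, 0], "angular": [0, 0, 0]}, {"jaw": 85, "dp": [-0.93, -0.04, 0], "angular": [0, 0, 0]}, {"jaw": 85, "dp": [-0.93, -0.04, 0], "angular": [0, 0, 0]}, {"jaw": 85, "dp": [-0.93, -0.04, 0], "angular": [0, 0, 0]}, {"jaw": 85, "dp": [-0.93, -0.04, 0], "angular": [0, 0, 0]}, {"jaw": 85, "dp": [-0.93, -0.04, 0], "angular": [0, 0, 0]}, {"jaw": 85, "dp": [-0.93, -0.04, 0], "angular": [0, 0, 0]}, {"jaw": 85, "dp": [0, 0, 0], "angular": [0, 0, 0]}, {"jaw": 85, "dp": [0, 0, 0], "angular": [0, 0, 0]}])

```text
clock: 5.98
tcp_pos: [0.4947, -0.0176, 0.245]
tool_rot: [[-0.906, 0.423, -0.001], [0.423, 0.906, -0.0], [0.0, -0.0, -1.0]]
ft_force: [-0.1, 0.1, 0.2]
gripper_width: 0.995
grasp_force: 0.0
```

```bash
python3 snap.py w3 carrier switch paddle_pad
```

```text
carrier 0.84 [232.9, 167.3, 38.7, 41.3]
switch 0.93 [0.9, 82.7, 50.5, 96.3]
paddle_pad 0.98 [40.6, 236.4, 66.8, 55.6]
6.025 [ 0.4946 -0.0176  0.2451] [[-0.9062292444670752, 0.4227865309636834, -0.0003251281717459206], [0.422786515776638, 0.9062293022602652, 0.0001174832888832917], [0.000344311028379684, -3.099301479110144e-05, -0.9999999402446725]] [ 0.0943  0.0153 -0.4107] 0.9943414314169098 0.0 [-0.5386  0.0289  0.4962  1.8196 -0.0144  1.2968  1.0956]
```

View pics/w3.png

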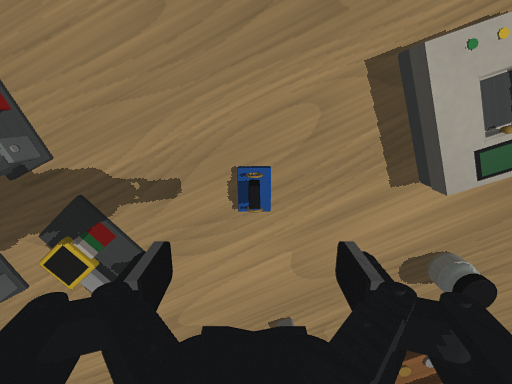

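The carrier shows at px (254,189), its long side nearly along image vertical (tool x) and the black ridge in its middle. The big switch's yellow pad is at px (69,264). I'll measure this, then descend for a closer second view.

```bash
cat > car.py <<'E'
import sys
from h import *
np.set_printoptions(precision=4,suppress=True)
for nm in sys.argv[1:]:
    p=dict(np.load(nm+".npz")); ys0,xs0=np.nonzero(p["m_carrier"]); 
    g=cv2.cvtColor(p["image"],cv2.COLOR_RGB2HSV)
    b=((g[...,0]>100)&(g[...,0]<130)&(g[...,1]>150)&(g[...,2]>60)).astype(np.uint8)
    box=np.zeros_like(b); box[ys0.min()-15:ys0.max()+15,xs0.min()-15:xs0.max()+15]=1; b*=box
    cs=np.vstack([c[:,0,:] for c in cv2.findContours(b,0,1)[0] if len(c)>8])
    for z in(.016,.01): print(nm,z,cv2.minAreaRect(np.array([atz(p,c,z)[:2]*1000 for c in cs]).astype(np.float32)), cs.min(0),cs.max(0))
    k=((g[...,2]<45)).astype(np.uint8)*box; n,l,st,c=cv2.connectedComponentsWithStats(k)
    for i in range(1,n):
        if st[i,4]>20: print("dark",st[i],c[i])
    x,y=cs.min(0)-12; X,Y=cs.max(0)+12; s=int(480/(Y-y)); save(nm+"c",cv2.resize(p["image"][y:Y,x:X],None,fx=s,fy=s,interpolation=cv2.INTER_NEAREST)); print("crop",x,y,s)
E
python3 car.py w3
```

```text
w3 0.016 ((519.62109375, -28.93445587158203), (42.92630386352539, 58.9571647644043), 65.01699829101562) [238 167] [270 210]
w3 0.01 ((521.1204223632812, -29.618003845214844), (43.64583206176758, 59.94535827636719), 65.01699829101562) [238 167] [270 210]
dark [249 180  11  29 312] [253.9487 193.8622]
crop 226 155 7
```

step_arm(rows=[{"jaw": 85, "dp": [-0.5, 0.2, 0.8], "angular": [0, 0, 0]}, {"jaw": 85, "dp": [-0.5, 0.2, 0.8], "angular": [0, 0, 0]}, {"jaw": 85, "dp": [0, 0, 0.8], "angular": [0, 0, 0]}, {"jaw": 85, "dp": [0, 0, 0.8], "angular": [0, 0, 0]}, {"jaw": 85, "dp": [0, 0, 0], "angular": [0, 0, 0]}, {"jaw": 85, "dp": [0, 0, 0], "angular": [0, 0, 0]}])

```text
clock: 6.92
tcp_pos: [0.522, -0.0199, 0.1662]
tool_rot: [[-0.906, 0.424, 0.001], [0.424, 0.906, 0.0], [-0.001, 0.001, -1.0]]
ft_force: [0.8, -1.0, -0.3]
gripper_width: 0.996
grasp_force: 0.0
```

```bash
python3 snap.py w4 carrier; python3 car.py w4
```

```text
carrier 0.89 [220.1, 153.5, 47.2, 59.2]
6.975 [ 0.5222 -0.0199  0.1664] [[-0.9057176751463364, 0.4238788749030052, 0.0014806547462395065], [0.4238799606868009, 0.9057182374951294, 0.000503186717503493], [-0.00112776578742139, 0.0010833649795685288, -0.9999987772315774]] [ 0.5134 -0.993   0.6184] 0.9921737202365797 0.0 [-0.5093  0.1716  0.5096  1.8577 -0.0926  1.1339  1.1662]
w4 0.016 ((519.195556640625, -29.44207763671875), (42.52482604980469, 59.8271598815918), 65.62919616699219) [223 156] [265 212]
w4 0.01 ((520.5269775390625, -30.27901840209961), (43.43903350830078, 61.11334228515625), 65.62919616699219) [223 156] [265 212]
dark [236 173  16  38 563] [243.8028 191.0746]
crop 211 144 6
```

View pics/w4c.png

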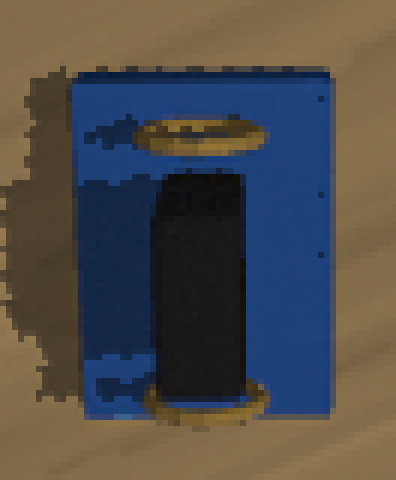

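The crop shows the blue block square with the image. The ridge's top face runs from x 155 to 245 and y 213 to 397 in the crop, so its centre is at about px (244.3,194.8).

```bash
python3 - <<'E'
from h import *
np.set_printoptions(precision=4,suppress=True)
a=dict(np.load("w3.npz"));b=dict(np.load("w4.npz"))
print(atz(b,(244.3,194.8),.05),proj(b,[.5192,-.0293,.05]),proj(a,[.5192,-.0293,.05]))
m=a["image"][170:214,244:264].sum(2); print(m[8:44:2,:]//3)
R=monitor.observe()["tool_rot"];t=monitor.observe()["tcp_pos"];print(np.array(R).T@(np.array([.5192,-.0293,.05])-t)/.025)
# paddle pad quick estimates from w3
ys,xs=np.nonzero(a["m_paddle_pad"]);print("pad",atz(a,(69,264.5),.066))
E
```

```text
[ 0.5201 -0.0287  0.05  ] [243.3247 194.1842] [253.6972 196.2673]
[[ 74  74  74  74  75  74  74  73  58  62  62  71  72  72  72  74  74  73
   74  74]
 [ 74  45  40  72  76  28  12  12  15  12  13  13  14  10  14  43  74  75
   73  73]
 [ 44  42  44  45  39  19  16  17  16  16  18  15  16  16  15  30  74  75
   74  74]
 [ 44  44  45  44  38  18  16  15  16  16  15  16  16  16  14  12  75  74
   74  73]
 [ 44  44  44  45  30  22  25  25  23  25  24  24  24  25  25  19  76  74
   74  74]
 [ 44  44  44  45  30  22  25  26  26  25  24  27  25  27  26  22  74  74
   73  74]
 [ 43  43  43  45  31  23  25  26  26  26  25  26  26  25  26  21  75  75
   72  74]
 [ 45  45  43  45  32  22  26  26  26  26  25  26  27  25  25  21  75  74
   74  74]
 [ 45  43  44  45  29  22  24  25  26  25  25  25  24  26  26  22  75  75
   74  73]
 [ 43  43  42  45  32  20  25  25  25  26  24  26  27  25  25  21  73  76
   74  74]
 [ 43  43  44  44  31  21  24  25  25  24  24  26  25  26  25  23  58  73
   74  74]
 [ 44  42  45  44  37  22  25  24  25  25  26  25  27  27  25  23  58  74
   74  73]
 [ 42  45  46  47  61  28  25  25  27  25  25  25  26  25  26  21  58  74
   74  73]
 [ 76  74  74  75  62  27  26  25  24  26  26  26  26  26  25  23  58  75
   74  73]
 [ 73  44  40  42  42  20  25  25  25  24  27  25  25  25  24  22  53  75
   73  74]
 [ 49  45  47  52  55  41  30  30  30  29  29  34  33  33  28  48  55  54
   74  75]
 [ 74  75  76  62  58  72  70  73  74  71  70  75  79  83  93  97  98 100
   79  74]
 [110 109 106 105 105 103  87  93  81  87  91  91  85  94 107 108 109 111
  112 113]]
[-0.0452 -0.396   4.6527]
pad [ 0.4983 -0.2713  0.066 ]
```

Both views put the ridge top at about (0.5197, -0.029) for z = 0.05. I'll descend and grip with the TCP at 0.037, so the tips are at about 23 mm.

step_arm(rows=[{"jaw": 85, "dp": [-0.06, -0.37, 0.3], "angular": [0, 0, 0]}, {"jaw": 85, "dp": [0, 0, 0.8], "angular": [0, 0, 0]}, {"jaw": 85, "dp": [0, 0, 0.8], "angular": [0, 0, 0]}, {"jaw": 60, "dp": [0, 0, 0.8], "angular": [0, 0, 0]}, {"jaw": 50, "dp": [0, 0, 0.8], "angular": [0, 0, 0]}, {"jaw": 40, "dp": [0, 0, 0.8], "angular": [0, 0, 0]}, {"jaw": 40, "dp": [0, 0, 0.6], "angular": [0, 0, 0]}, {"jaw": 40, "dp": [0, 0, 0.28], "angular": [0, 0, 0]}, {"jaw": 40, "dp": [0, 0, 0], "angular": [0, 0, 0]}, {"jaw": 0, "dp": [0, 0, 0], "angular": [0, 0, 0]}, {"jaw": 0, "dp": [0, 0, 0], "angular": [0, 0, 0]}, {"jaw": 0, "dp": [0, 0, 0], "angular": [0, 0, 0]}, {"jaw": 0, "dp": [0, 0, 0], "angular": [0, 0, 0]}, {"jaw": 0, "dp": [0, 0, 0], "angular": [0, 0, 0]}], force=60)

```text
clock: 8.78
tcp_pos: [0.5197, -0.029, 0.0365]
tool_rot: [[-0.906, 0.424, 0.001], [0.424, 0.906, 0.0], [-0.001, 0.001, -1.0]]
ft_force: [-1.8, -0.5, 6.2]
gripper_width: 0.153
grasp_force: 59.3
```

Gripped: the opening is about 13 mm. Next I'll lift, carry it over the tester and turn it in line.

step_arm(rows=[{"jaw": 0, "dp": [0, 0, -0.3], "angular": [0, 0, 0]}, {"jaw": 0, "dp": [0, 0, -0.7], "angular": [0, 0, 0]}, {"jaw": 0, "dp": [0, 0, -1], "angular": [0, 0, 0]}, {"jaw": 0, "dp": [0, 0, -1], "angular": [0, 0, 0]}, {"jaw": 0, "dp": [0, 0, -0.9], "angular": [0, 0, 0]}, {"jaw": 0, "dp": [0.364, 0.896, -0.6], "angular": [0, 0, 0]}, {"jaw": 0, "dp": [0.364, 0.896, 0], "angular": [0, 0, 0]}, {"jaw": 0, "dp": [0.364, 0.896, 0], "angular": [0, 0, 0]}, {"jaw": 0, "dp": [0.364, 0.896, 0], "angular": [0, 0, 0]}, {"jaw": 0, "dp": [0.364, 0.896, 0], "angular": [0, 0, 0]}, {"jaw": 0, "dp": [0.364, 0.896, 0], "angular": [0, 0, 0]}, {"jaw": 0, "dp": [0.364, 0.896, 0], "angular": [0, 0, 0]}, {"jaw": 0, "dp": [0.364, 0.896, 0], "angular": [0, 0, 0]}, {"jaw": 0, "dp": [0.364, 0.896, 0], "angular": [0, 0, 0]}, {"jaw": 0, "dp": [0.364, 0.896, 0], "angular": [0, 0, 0]}, {"jaw": 0, "dp": [0.364, 0.896, 0], "angular": [0, 0, 0]}, {"jaw": 0, "dp": [0.364, 0.896, 0], "angular": [0, 0, 0]}, {"jaw": 0, "dp": [0, 0, 0], "angular": [0, 0, -0.93]}, {"jaw": 0, "dp": [0, 0, 0], "angular": [0, 0, -0.93]}, {"jaw": 0, "dp": [0, 0, 0], "angular": [0, 0, 0]}])

```text
clock: 11.28
tcp_pos: [0.5342, 0.2613, 0.1482]
tool_rot: [[-0.993, 0.114, -0.0], [0.114, 0.993, 0.0], [0.0, -0.0, -1.0]]
ft_force: [-0.5, -1.0, -2.4]
gripper_width: 0.154
grasp_force: 58.6
```

```bash
python3 snap.py w5 carrier; python3 - <<'E'
from h import *
p=dict(np.load("w5.npz")); s=monitor.observe(); R=np.array(s["tool_rot"]);t=np.array(s["tcp_pos"])
np.set_printoptions(precision=4,suppress=True)
print("yaw",np.degrees(np.arctan2(R[1,0],R[0,0])))
im=p["image"].copy()
h=t[2]-.0365+.016
for sx,sy in((1,1),(1,-1),(-1,-1),(-1,1)):
    X=t+R@[sx*.03,sy*.022,0];X[2]=h;u=proj(p,X);cv2.circle(im,(int(u[0]),int(u[1])),1,(255,0,0),-1);print(u)
y=-np.radians(6.4);Q=np.array([[np.cos(y),-np.sin(y)],[np.sin(y),np.cos(y)]])
for sx,sy in((1,1),(1,-1),(-1,-1),(-1,1)):
    u=proj(p,[*(np.array([.5348,.2605])+Q@[sx*.085,sy*.075]),.06]);cv2.circle(im,(int(u[0]),int(u[1])),2,(255,0,255),-1)
    u=proj(p,[*(np.array([.5348,.2605])+Q@[sx*.035,sy*.027]),.06]);cv2.circle(im,(int(u[0]),int(u[1])),1,(255,0,255),-1)
save("w5a",cv2.resize(im[60:340,100:420],None,fx=2,fy=2,interpolation=cv2.INTER_NEAREST))
E
```

```text
carrier 0.87 [213.1, 184.5, 79.3, 111.7]
11.325 [0.5343 0.2611 0.1482] [[-0.9931879955302679, 0.11652288549540622, -0.00015063330504892092], [0.11652288536299474, 0.9931880069215931, 9.684841449252777e-06], [0.00015073569768874764, -7.933359070079639e-06, -0.9999999886079055]] [ 0.2066  0.4249 -2.1096] 0.1550233931061627 58.62220108509064 [-0.7753  0.3408  0.2978  1.68   -0.1084  1.1371  1.006 ]
yaw 173.29280406634106
[294.6313 189.4607]
[214.9865 189.1899]
[218.4465 283.5578]
[290.2074 283.761 ]
```

View pics/w5a.png

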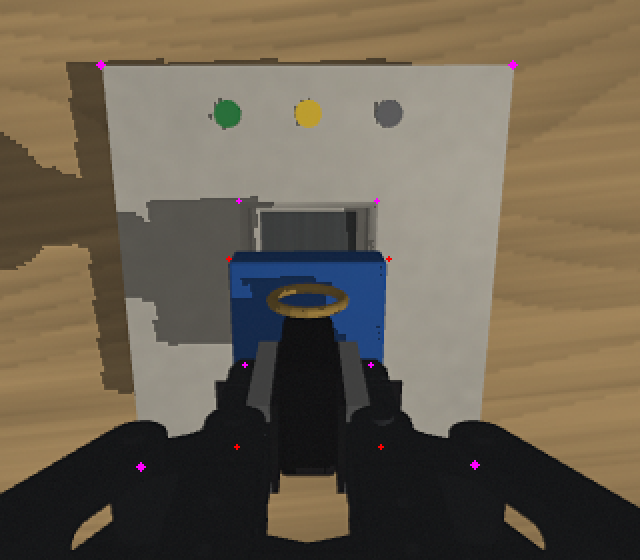

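The carrier hangs straight in the grip. Its front edge, at rows 252-262 of the crop, is laterally within half a pixel of the prediction, and the pocket mouth is in line ahead of it. I'll descend to just inside the mouth.

step_arm(rows=[{"jaw": 0, "dp": [0, 0, 0.7], "angular": [0, 0, 0]}, {"jaw": 0, "dp": [0, 0, 0.7], "angular": [0, 0, 0]}, {"jaw": 0, "dp": [0, 0, 0.4], "angular": [0, 0, 0]}, {"jaw": 0, "dp": [0, 0, 0.2], "angular": [0, 0, 0]}, {"jaw": 0, "dp": [0, 0, 0.15], "angular": [0, 0, 0]}, {"jaw": 0, "dp": [0, 0, 0], "angular": [0, 0, 0]}])

```text
clock: 12.12
tcp_pos: [0.5342, 0.2608, 0.0946]
tool_rot: [[-0.994, 0.113, 0.0], [0.113, 0.994, 0.0], [-0.0, 0.0, -1.0]]
ft_force: [0.4, -0.4, -2.7]
gripper_width: 0.151
grasp_force: 58.7
```

step_arm(rows=[{"jaw": 0, "dp": [0, 0, 0.1], "angular": [0, 0, 0]}, {"jaw": 0, "dp": [0, 0, 0.1], "angular": [0, 0, 0]}, {"jaw": 0, "dp": [0, 0, 0], "angular": [0, 0, 0]}])

```text
clock: 12.5
tcp_pos: [0.5337, 0.2613, 0.0895]
tool_rot: [[-0.994, 0.112, -0.001], [0.112, 0.994, 0.001], [0.001, 0.001, -1.0]]
ft_force: [-3.1, 0.9, -0.3]
gripper_width: 0.15
grasp_force: 58.8
```

It's entering and touching the nub, with a small -x force. I'll keep pressing.

step_arm(rows=[{"jaw": 0, "dp": [0, 0, 0.1], "angular": [0, 0, 0]}, {"jaw": 0, "dp": [0, 0, 0.1], "angular": [0, 0, 0]}, {"jaw": 0, "dp": [0, 0, 0], "angular": [0, 0, 0]}])

```text
clock: 12.88
tcp_pos: [0.5335, 0.2606, 0.0838]
tool_rot: [[-0.994, 0.113, -0.001], [0.113, 0.994, -0.001], [0.001, -0.001, -1.0]]
ft_force: [-4.3, 2.3, -3.3]
gripper_width: 0.153
grasp_force: 58.5
```

step_arm(rows=[{"jaw": 0, "dp": [0, 0, 0.08], "angular": [0, 0, 0]}, {"jaw": 0, "dp": [0, 0, 0.08], "angular": [0, 0, 0]}, {"jaw": 0, "dp": [0, 0, 0], "angular": [0, 0, 0]}])

```text
clock: 13.25
tcp_pos: [0.5343, 0.2606, 0.0806]
tool_rot: [[-0.994, 0.113, 0.0], [0.113, 0.994, 0.0], [-0.0, 0.0, -1.0]]
ft_force: [-3.6, 1.8, 1.4]
gripper_width: 0.151
grasp_force: 59.0
```

step_arm(rows=[{"jaw": 0, "dp": [0, 0, 0.08], "angular": [0, 0, 0]}, {"jaw": 0, "dp": [0, 0, 0], "angular": [0, 0, 0]}])

```text
clock: 13.5
tcp_pos: [0.5343, 0.2607, 0.0805]
tool_rot: [[-0.994, 0.113, -0.0], [0.113, 0.994, 0.001], [0.0, 0.001, -1.0]]
ft_force: [-13.0, -3.6, 21.0]
gripper_width: 0.15
grasp_force: 61.8
```

```bash
python3 snap.py w6 carrier
```

```text
carrier 0.8 [213.3, 183.0, 80.1, 112.4]
13.55 [0.5343 0.2607 0.0805] [[-0.9935719828142556, 0.11320209517956557, 2.4769038682091804e-05], [0.1132020842079674, 0.9935717313754928, 0.0007090433539513431], [5.5655376592585785e-05, 0.0007072895178893713, -0.999999748321977]] [-12.8917  -3.3204  20.4089] 0.15411753992405883 61.838151812553406 [-0.7615  0.4155  0.2842  1.7377 -0.135   1.0071  1.0294]
```

It bottomed out with about 23 N at z = 0.0805, exactly the predicted home height. Now I'll ease off, open and rise.

step_arm(rows=[{"jaw": 0, "dp": [0, 0, -0.06], "angular": [0, 0, 0]}, {"jaw": 40, "dp": [0, 0, 0], "angular": [0, 0, 0]}, {"jaw": 40, "dp": [0, 0, 0], "angular": [0, 0, 0]}, {"jaw": 40, "dp": [0, 0, 0], "angular": [0, 0, 0]}, {"jaw": 40, "dp": [0, 0, -0.4], "angular": [0, 0, 0]}, {"jaw": 40, "dp": [0, 0, -0.8], "angular": [0, 0, 0]}, {"jaw": 40, "dp": [0, 0, -1], "angular": [0, 0, 0]}, {"jaw": 40, "dp": [0, 0, -1], "angular": [0, 0, 0]}, {"jaw": 40, "dp": [0, 0, -1], "angular": [0, 0, 0]}, {"jaw": 40, "dp": [-0.6, 0, -0.6], "angular": [0, 0, 0]}, {"jaw": 40, "dp": [0, 0, 0], "angular": [0, 0, 0]}, {"jaw": 40, "dp": [0, 0, 0], "angular": [0, 0, 0]}])

```text
clock: 15.1
tcp_pos: [0.5485, 0.259, 0.1994]
tool_rot: [[-0.994, 0.113, -0.001], [0.113, 0.994, -0.0], [0.001, -0.0, -1.0]]
ft_force: [-0.4, -0.8, -0.8]
gripper_width: 0.467
grasp_force: 0.0
```

```bash
python3 snap.py w7 carrier;  python3 car.py w7; python3 - <<'E'
from h import *
p=dict(np.load("w7.npz"));im=p["image"].copy()
y=-np.radians(6.4);Q=np.array([[np.cos(y),-np.sin(y)],[np.sin(y),np.cos(y)]])
for sx,sy in((1,1),(1,-1),(-1,-1),(-1,1)):
    u=proj(p,[*(np.array([.5348,.2605])+Q@[sx*.03,sy*.022]),.06]);cv2.circle(im,(int(u[0]),int(u[1])),1,(255,0,255),-1)
save("w7a",cv2.resize(im[110:260,170:340],None,fx=4,fy=4,interpolation=cv2.INTER_NEAREST))
E
```

```text
carrier 0.91 [227.6, 138.9, 48.5, 60.7]
15.15 [0.5483 0.259  0.1992] [[-0.9936372749081896, 0.11261959710508926, -0.0013387534926372693], [0.11262038029062887, 0.9936379495601144, -0.0005245351897495994], [0.0012711633336534602, -0.0006719686439923691, -0.9999989663004262]] [-0.7164 -0.188  -0.2807] 0.47036216250637664 0.0 [-0.767   0.3236  0.3104  1.5905 -0.1028  1.245   1.0193]
w7 0.016 ((541.5936889648438, 258.424072265625), (50.47704315185547, 69.71229553222656), 82.57022094726562) [231 140] [276 200]
w7 0.01 ((542.8218383789062, 258.2774963378906), (51.446372985839844, 71.05104064941406), 82.57022094726562) [231 140] [276 200]
dark [245 156  17  39 597] [252.9146 175.4271]
dark [216 214  75   1  75] [253. 214.]
crop 219 128 5
```

View pics/w7a.png

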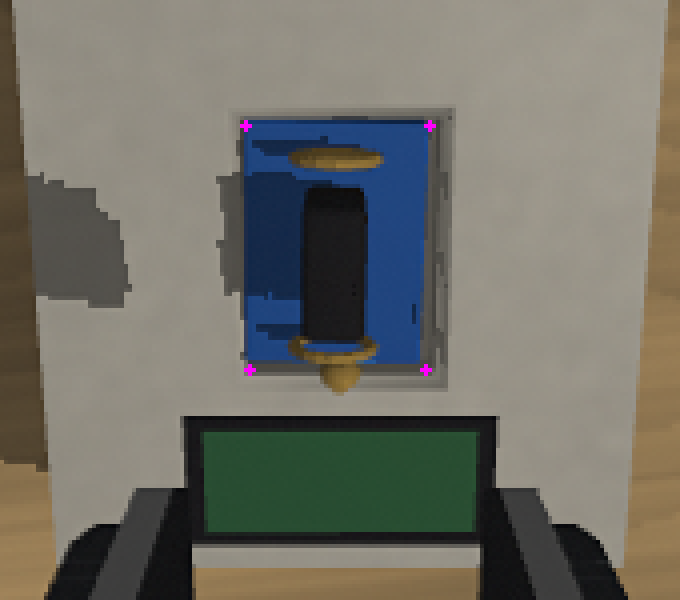

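The blue top lies inside the pocket. Its corners sit near the magenta level-and-centred prediction, about 1.5 mm off toward -x, with the size right for z = 0.06. To check the height, I'll touch the ridge top with the shut fingers: home predicts contact at TCP of about 0.108.

step_arm(rows=[{"jaw": 0, "dp": [0.6, 0.05, 0.5], "angular": [0, 0, 0]}, {"jaw": 0, "dp": [0, 0, 0.8], "angular": [0, 0, 0]}, {"jaw": 0, "dp": [0, 0, 0.8], "angular": [0, 0, 0]}, {"jaw": 0, "dp": [0, 0, 0.7], "angular": [0, 0, 0]}, {"jaw": 0, "dp": [0, 0, 0.5], "angular": [0, 0, 0]}, {"jaw": 0, "dp": [0, 0, 0.2], "angular": [0, 0, 0]}, {"jaw": 0, "dp": [0, 0, 0], "angular": [0, 0, 0]}])

```text
clock: 16.08
tcp_pos: [0.5344, 0.262, 0.1126]
tool_rot: [[-0.994, 0.113, -0.0], [0.113, 0.994, 0.0], [0.0, 0.0, -1.0]]
ft_force: [0.0, 0.4, 0.3]
gripper_width: 0.0
grasp_force: 0.0
```

step_arm(rows=[{"jaw": 0, "dp": [0, 0, 0.08], "angular": [0, 0, 0]}, {"jaw": 0, "dp": [0, 0, 0], "angular": [0, 0, 0]}])

```text
clock: 16.32
tcp_pos: [0.5345, 0.262, 0.1109]
tool_rot: [[-0.994, 0.113, 0.001], [0.113, 0.994, 0.0], [-0.0, 0.0, -1.0]]
ft_force: [0.3, 0.4, -0.2]
gripper_width: -0.0
grasp_force: 0.0
```

step_arm(rows=[{"jaw": 0, "dp": [0, 0, 0.06], "angular": [0, 0, 0]}, {"jaw": 0, "dp": [0, 0, 0], "angular": [0, 0, 0]}])

```text
clock: 16.58
tcp_pos: [0.5343, 0.262, 0.109]
tool_rot: [[-0.994, 0.113, -0.0], [0.113, 0.994, 0.0], [0.0, 0.0, -1.0]]
ft_force: [0.7, 0.0, 1.0]
gripper_width: 0.002
grasp_force: 0.0
```

step_arm(rows=[{"jaw": 0, "dp": [0, 0, 0.04], "angular": [0, 0, 0]}, {"jaw": 0, "dp": [0, 0, 0], "angular": [0, 0, 0]}])

```text
clock: 16.82
tcp_pos: [0.5344, 0.262, 0.1082]
tool_rot: [[-0.994, 0.113, 0.0], [0.113, 0.994, 0.0], [-0.0, 0.0, -1.0]]
ft_force: [-0.9, -0.0, 1.4]
gripper_width: 0.0
grasp_force: 0.9
```

step_arm(rows=[{"jaw": 0, "dp": [0, 0, 0.04], "angular": [0, 0, 0]}, {"jaw": 0, "dp": [0, 0, 0], "angular": [0, 0, 0]}])

```text
clock: 17.08
tcp_pos: [0.5344, 0.2621, 0.1082]
tool_rot: [[-0.994, 0.113, 0.0], [0.113, 0.994, 0.001], [-0.0, 0.001, -1.0]]
ft_force: [-4.2, -1.0, 11.1]
gripper_width: 0.002
grasp_force: 5.5
```

Stiff contact at TCP 0.1082 puts the ridge top at 0.094, so the carrier is home. Now to the switch.

step_arm(rows=[{"jaw": 0, "dp": [0, 0, -0.5], "angular": [0, 0, 0]}, {"jaw": 0, "dp": [0, 0, -1], "angular": [0, 0, 0]}, {"jaw": 0, "dp": [0, 0, -1], "angular": [0, 0, 0]}, {"jaw": 0, "dp": [0, 0, -1], "angular": [0, 0, 0]}, {"jaw": 0, "dp": [0, -0.5, -0.8], "angular": [0, 0, 0]}, {"jaw": 0, "dp": [-0.1, -1, 0], "angular": [0, 0, 0]}, {"jaw": 0, "dp": [-0.1, -1, 0], "angular": [0, 0, 0]}, {"jaw": 0, "dp": [-0.1, -1, 0], "angular": [0, 0, 0]}, {"jaw": 0, "dp": [-0.1, -1, 0], "angular": [0, 0, 0]}, {"jaw": 0, "dp": [-0.1, -1, 0], "angular": [0, 0, 0]}, {"jaw": 0, "dp": [-0.1, -1, 0], "angular": [0, 0, 0]}, {"jaw": 0, "dp": [-0.1, -1, 0], "angular": [0, 0, 0]}, {"jaw": 0, "dp": [-0.1, -1, 0], "angular": [0, 0, 0]}, {"jaw": 0, "dp": [-0.1, -1, 0], "angular": [0, 0, 0]}, {"jaw": 0, "dp": [-0.1, -1, 0], "angular": [0, 0, 0]}, {"jaw": 0, "dp": [-0.1, -1, 0], "angular": [0, 0, 0]}, {"jaw": 0, "dp": [-0.1, -1, 0], "angular": [0, 0, 0]}, {"jaw": 0, "dp": [-0.1, -1, 0], "angular": [0, 0, 0]}, {"jaw": 0, "dp": [-0.1, -1, 0], "angular": [0, 0, 0]}])

```text
clock: 19.45
tcp_pos: [0.5266, -0.1047, 0.2135]
tool_rot: [[-0.993, 0.115, -0.002], [0.115, 0.993, 0.0], [0.002, -0.0, -1.0]]
ft_force: [0.4, 0.0, -0.2]
gripper_width: -0.005
grasp_force: 0.0
```

step_arm(rows=[{"jaw": 0, "dp": [-0.1, -1, 0], "angular": [0, 0, 0]}, {"jaw": 0, "dp": [-0.1, -1, 0], "angular": [0, 0, 0]}, {"jaw": 0, "dp": [0, -1, 0], "angular": [0, 0, 0]}, {"jaw": 0, "dp": [0, -1, 0], "angular": [0, 0, 0]}, {"jaw": 0, "dp": [0, -1, 0], "angular": [0, 0, 0]}, {"jaw": 0, "dp": [0, -1, 0], "angular": [0, 0, 0]}, {"jaw": 0, "dp": [0, -0.6, 0], "angular": [0, 0, 0]}, {"jaw": 0, "dp": [0, 0, 0], "angular": [0, 0, 0]}, {"jaw": 0, "dp": [0, 0, 0], "angular": [0, 0, 0]}])

```text
clock: 20.58
tcp_pos: [0.5145, -0.2659, 0.2142]
tool_rot: [[-0.994, 0.112, -0.0], [0.112, 0.994, 0.001], [0.0, 0.001, -1.0]]
ft_force: [1.0, -0.8, -0.0]
gripper_width: 0.001
grasp_force: 0.0
```

```bash
python3 snap.py w8 switch paddle_pad
```

```text
switch 0.94 [178.3, 1.6, 73.1, 50.4]
paddle_pad 0.59 [201.1, 0.0, 18.9, 20.4]
20.625 [ 0.5147 -0.2656  0.2143] [[-0.9937581734299672, 0.11155570842258568, -0.00012907157086939033], [0.1115555846974609, 0.993757923025021, 0.0007361710427525738], [0.00021038997838331488, 0.0007171773362216802, -0.9999997206963236]] [-0.9751 -0.4474  0.4938] 0.0008194524603569992 0.0 [-0.1423  0.2814  0.6501  1.6597 -0.178   1.2609  2.0024]
```

View pics/w8.png

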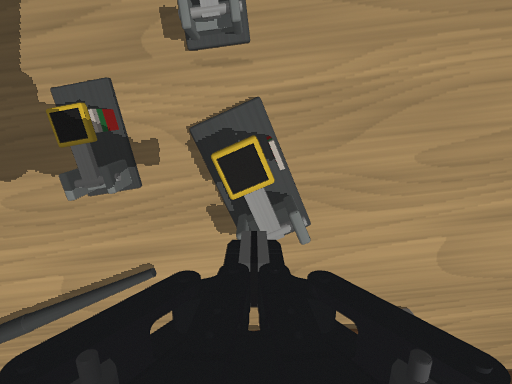

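The largest switch is in the middle. Its pad is centred at about px (242,167), with the scale to its right and the hinge toward the fingers. I'll triangulate with the w3 view.

```bash
python3 - <<'E'
from h import *
np.set_printoptions(precision=4,suppress=True)
obs=[]
for n,bx in(("w3",(35,230,105,295)),("w8",(205,130,280,205))):
    p=dict(np.load(n+".npz"));g=cv2.cvtColor(p["image"],cv2.COLOR_RGB2HSV)
    y=((g[...,0]>18)&(g[...,0]<34)&(g[...,1]>170)&(g[...,2]>140)).astype(np.uint8); w=np.zeros_like(y);w[bx[1]:bx[3],bx[0]:bx[2]]=1;y*=w
    # black face = hole of the yellow ring
    cs,hi=cv2.findContours(y,cv2.RETR_CCOMP,cv2.CHAIN_APPROX_NONE)
    h=max([c for c,q in zip(cs,hi[0]) if q[3]>=0],key=cv2.contourArea);(u,sz,a)=cv2.minAreaRect(h);print(n,u,sz,a)
    obs.append((p,u));W=np.array([atz(p,c[0],.066)[:2]*1000 for c in h]);print("at .066",atz(p,u,.066),cv2.minAreaRect(W.astype(np.float32)))
X=tri(obs);print("tri",X)
s=monitor.observe();print(np.array(s["tool_rot"]).T@(X-s["tcp_pos"])/.025)
E
```

```text
Traceback (most recent call last):
ValueError: max() iterable argument is empty
```

```bash
python3 - <<'E'
from h import *
np.set_printoptions(precision=4,suppress=True)
obs=[]
for n,c0 in(("w3",(68,264)),("w8",(242,167))):
    p=dict(np.load(n+".npz"));v=p["image"].max(2)
    k=(v<70).astype(np.uint8);print(n,v[c0[1],c0[0]])
    _,l,st,c=cv2.connectedComponentsWithStats(k,connectivity=4);i=l[c0[1],c0[0]]
    h=cv2.findContours((l==i).astype(np.uint8),0,1)[0][0];(u,sz,a)=cv2.minAreaRect(h);print(st[i],u,sz,a,c[i])
    obs.append((p,u));W=np.array([atz(p,q[0],.066)[:2]*1000 for q in h]);print("at .066",atz(p,u,.066),cv2.minAreaRect(W.astype(np.float32)))
X=tri(obs);print("tri",X)
s=monitor.observe();print(np.array(s["tool_rot"]).T@(X-s["tcp_pos"])/.025)
E
```

```text
w3 29
[ 44 246  44  39 899] (65.41805267333984, 265.5983581542969) (34.954071044921875, 27.271854400634766) 39.80556869506836 [ 65.3804 265.3304]
at .066 [ 0.4977 -0.2762  0.066 ] ((497.8410949707031, -276.1869812011719), (38.91316223144531, 39.33757781982422), 16.89832878112793)
w8 34
[ 217  144   51   50 1506] (242.13795471191406, 168.6551971435547) (38.8667106628418, 39.39193344116211) 66.80140686035156 [242.423  168.3765]
at .066 [ 0.4971 -0.2761  0.066 ] ((497.3702697753906, -275.86151123046875), (39.18556213378906, 39.134273529052734), 16.975433349609375)
tri [ 0.4974 -0.2761  0.0661]
[ 0.6466 -0.4949  5.9349]
```

Triangulation gives the pad top at (0.4974, -0.2761, 0.066), matching the text. Contact is expected at TCP 0.080 and half travel at about 0.0673. I'll go just above the pad first.

step_arm(rows=[{"jaw": 0, "dp": [0.33, -0.25, 0.2], "angular": [0, 0, 0]}, {"jaw": 0, "dp": [0.32, -0.24, 0.5], "angular": [0, 0, 0]}, {"jaw": 0, "dp": [0, 0, 1], "angular": [0, 0, 0]}, {"jaw": 0, "dp": [0, 0, 1], "angular": [0, 0, 0]}, {"jaw": 0, "dp": [0, 0, 1], "angular": [0, 0, 0]}, {"jaw": 0, "dp": [0, 0, 0.8], "angular": [0, 0, 0]}, {"jaw": 0, "dp": [0, 0, 0.5], "angular": [0, 0, 0]}, {"jaw": 0, "dp": [0, 0, 0.2], "angular": [0, 0, 0]}, {"jaw": 0, "dp": [0, 0, 0], "angular": [0, 0, 0]}, {"jaw": 0, "dp": [0, 0, 0], "angular": [0, 0, 0]}])

```text
clock: 21.98
tcp_pos: [0.4974, -0.2773, 0.0852]
tool_rot: [[-0.994, 0.113, 0.001], [0.113, 0.994, -0.0], [-0.001, -0.0, -1.0]]
ft_force: [0.0, -0.4, 0.0]
gripper_width: 0.001
grasp_force: 0.0
```

step_arm(rows=[{"jaw": 0, "dp": [0, 0, 0.1], "angular": [0, 0, 0]}, {"jaw": 0, "dp": [0, 0, 0.1], "angular": [0, 0, 0]}, {"jaw": 0, "dp": [0, 0, 0.1], "angular": [0, 0, 0]}, {"jaw": 0, "dp": [0, 0, 0], "angular": [0, 0, 0]}])

```text
clock: 22.48
tcp_pos: [0.4969, -0.2772, 0.077]
tool_rot: [[-0.994, 0.113, -0.0], [0.113, 0.994, 0.0], [0.0, 0.0, -1.0]]
ft_force: [-2.1, 0.4, 3.7]
gripper_width: -0.002
grasp_force: 1.6
```

That's 3 mm in at 3.7 N, matching the spring. I'll go 9.5 mm further.

step_arm(rows=[{"jaw": 0, "dp": [0, 0, 0.1], "angular": [0, 0, 0]}, {"jaw": 0, "dp": [0, 0, 0.1], "angular": [0, 0, 0]}, {"jaw": 0, "dp": [0, 0, 0.1], "angular": [0, 0, 0]}, {"jaw": 0, "dp": [0, 0, 0.08], "angular": [0, 0, 0]}, {"jaw": 0, "dp": [0, 0, 0], "angular": [0, 0, 0]}, {"jaw": 0, "dp": [0, 0, 0], "angular": [0, 0, 0]}, {"jaw": 0, "dp": [0, 0, 0], "angular": [0, 0, 0]}, {"jaw": 0, "dp": [0, 0, 0], "angular": [0, 0, 0]}, {"jaw": 0, "dp": [0, 0, 0], "angular": [0, 0, 0]}, {"jaw": 0, "dp": [0, 0, 0], "angular": [0, 0, 0]}, {"jaw": 0, "dp": [0, 0, 0], "angular": [0, 0, 0]}, {"jaw": 0, "dp": [0, 0, 0], "angular": [0, 0, 0]}])

```text
clock: 23.98
tcp_pos: [0.4967, -0.2772, 0.0675]
tool_rot: [[-0.994, 0.113, -0.0], [0.113, 0.994, 0.0], [0.0, 0.0, -1.0]]
ft_force: [-3.6, -0.1, 6.2]
gripper_width: -0.001
grasp_force: 3.4
```

```bash
python3 - <<'E'
from h import *
a=viewer.capture("scene");im=a["image"]
c=cv2.resize(im[250:325,130:230],None,fx=4,fy=4,interpolation=cv2.INTER_CUBIC);d=cv2.resize(im[125:210,250:350],None,fx=4,fy=4,interpolation=cv2.INTER_CUBIC)
h=max(c.shape[0],d.shape[0]);save("fin",np.hstack([cv2.copyMakeBorder(x,0,h-x.shape[0],0,0,0) for x in(c,d)]))
E
```

```text
(no output)
```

View pics/fin.png

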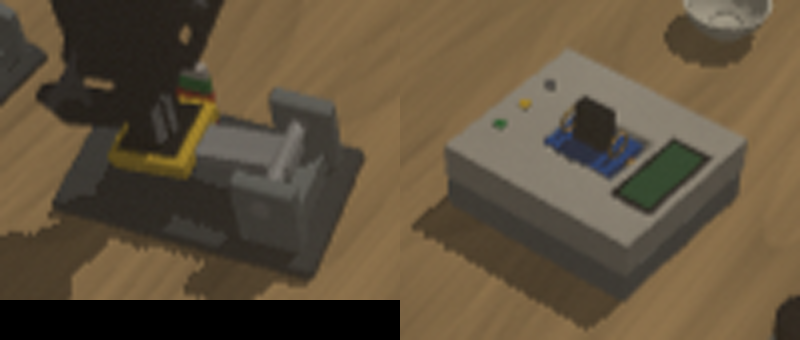

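The left crop shows the fingers holding the pad down at half travel, at about (165,130); the force is 6.2 N, as expected there. The right crop shows the carrier flush in the tester at about (595,140). Handing in.

```bash
python3 -c "
from workcell import bot
print(bot.job_done())"
```

```text
the job is handed in; nothing more can be done
None
```

I pressed the carrier home in the pocket and let it go, then handed the job in with the shut fingers holding the paddle about 12.5 mm down at 6.2 N; no verdict came back.

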